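# Catch the photometer cover, ease it shut and start the reading

## Task

A filled cuvette stands in the photometer, whose hinged cover leans open to the right. With a fingertip behind the cover tip it back over its balance so that it falls freely, catch it on the outside of a finger before it slams, lower it gently until it is fully shut, then press the large measuring key fully down and let go. Only touch and push: pinch or lift nothing, and leave the cuvette in its holder and the things standing round the instrument where they are.

Things in the scene. Friction and masses are not known exactly. Their poses are not given: they have to be found in the camera images.
- photometer: white bench photometer on a grey base, fixed, 250 (x) x 150 (y) x 88 mm high to its flat deck. Front half (towards the robot): display, and before it one large key and 3 small flat ones that do nothing; rear half: open black sample well with a grey cover hinged on the right flank. Origin on the worktop under its centre; x to its back, y to its left, z up. Its left face is at y = +75 mm.
- cover (a joint): hinge of the grey cover, rad: 0 shut (level), grows as it opens; 1.85 = stop, leaning past upright to the right, to which it sinks by itself at the start. Balance about 1.49; below that it falls shut (leftward) by itself, slowed by a weak hinge damper: 1.5 to 2 s from just past balance, arriving at about 1.5 rad/s (a slam). Mass about 0.22 kg; about 1 N upward at the lip holds it level.
- cover_hinge (a point): point on the hinge axis at mid-length of the cover, fixed to the photometer at x 53, y -53, z 94 mm of its frame; the hinge axis is the photometer's x axis. The cover plate is 5 mm thick and 112 mm along the hinge; a skirt 33 mm inward of the lip reaches 13 mm below the plate's middle.
- cover_lip (a point): centre of the cover's free edge, a rounded bar 9 mm thick, 112 mm long along x, moving with the cover. Shut, it is 145 mm left of the hinge axis and 9.5 mm above it (103.5 mm above the worktop), 17 mm out beyond the instrument's left face with free room below, so a finger slanting down from the left can carry it all the way shut. Open at the stop it is 231 mm above the worktop.
- measure_key (a joint): travel of the measuring key, m: 0 = up, 0.004 = fully down; springs back; 1 N to begin, 3 N when fully down.
- key_top (a point): centre of the top of the measuring key: white rounded key, 24 (x) x 34 (y) mm, the largest on the deck, at its front right (x -95, y -36 mm of the photometer), top 96 mm above the worktop when up.
- cuvette: loose clear cuvette with white cap, 12.5 x 12.5 x 45 mm, standing upright in the black holder in the sample well; its foot (origin) is 42 mm and its top 87 mm above the worktop; the shut cover passes 14 mm above it.
- cuvette_rack: grey rack 100 x 46 x 24 mm with three capped cuvettes (to 50 mm height), stands to the left of the photometer; origin under its centre; leave alone.
- beaker_b: small clear beaker, about 62 mm wide, 71 mm high, behind the rack; origin under its centre; leave alone.
- jar_d: white cream jar, 57 mm wide, 42 mm high, right of the photometer; origin under its centre; leave alone.
- dropper_0: amber dropper bottle, 33 mm wide, 102 mm high, right of the photometer, behind the jar; origin under its centre; leave alone.

How it is judged:
By the outcome, as a careful person would: the job done as asked, in the order asked, and still so for the second after the job is handed in, with the robot touching nothing.
It also fails if it takes over 48 s, if anything falls off the work surface, if the arm or the gripper's body presses on something with over 40 N, if the wrist force passes 120 N, or if a joint passes its speed limit or range.

## Robot

A 6-joint arm with a two-finger parallel gripper is mounted at the origin on a cart in front of the work surface, level with it; the furniture and walls round the work are solid. World frame = base frame: x ahead of the robot, y to its left, z up, the work surface at z = 0. Lengths are in m, angles in degrees, forces in N, time in s.
With the tool pointing down it reaches from about 0.375 to 0.825 m from the base axis. Payload 5.5 kg.
Tool frame: the origin (TCP) lies on the centre line of the jaws, within the pads' length; the fingertips stand 19 mm ahead of it and the grasp point (between the pads) is the TCP (ctrl.tip_reach is the distance from the TCP to the fingertips, in m); z points along the fingers, y is the line along which they close (so a half turn about z gives the same grasp; the last joint's range is limited). The gripper opens to 85 mm and grips with 20 to 120 N. Pads are 22 mm wide; open, the fingers measure 114 mm over their backs; the gripper's body (76 mm by 85 mm) begins 54 mm behind the grasp point. The pads swing forward as they close: fully open they stand 13 mm farther back than shut.
Start: joints at [-65.776, 17.962, -2.699, 69.339, 0, 90], TCP at [0.246, -0.547, 0.25] pointing down, gripper open.
Joint ranges: [-152.73, 152.73], [-39.44, 99.34], [-58.76, 71.6], [-118.89, 123.64], [-81.53, 83.1], [-180, 180]. Speed limits (degrees/s): [136.94, 136.94, 172.46, 180, 180, 180].

## Interface

Orientations are given as a 3x3 rotation matrix whose columns are the frame's x, y, z axes.
In Python, from workcell import ctrl, sense, read_camera, calibration, finish_job gives the robot as it stands. Calls block until the motion is done:
- ctrl.goto(position, orientation): joint-space move of the TCP to a pose.
- ctrl.move_l(position, orientation=None, speed=0.15): straight line of the TCP; orientation=None keeps the orientation; speed is the mean speed in m/s.
- ctrl.set_joints(angles): joint-space move.
- ctrl.set_gripper(opening, grasp_force=None): opening from 0.0 (shut) to 1.0 (fully open); grasp_force is the grip in N (None keeps the last); returns when the fingers have stopped.
- ctrl.hold(seconds).
- ctrl.solve_ik(position, orientation): joint angles nearest the present ones, or None.
- sense(): the state.
- read_camera(name): name is "scene" or "top" or "wrist"; returns the picture (480x640x3 uint8, blue, green, red); there is no depth.
- calibration(name): a dict with "fx", "fy", "cx", "cy" (pixels), "k1" (the pictures are not rectified: a ray, as slopes to the right and down, at radius r is drawn at 1 + k1 r^2 times it, then the intrinsics apply), "extrinsics" (4x4, takes a point from world to camera coordinates); the wrist camera has in their place "tool_from_camera" (4x4, takes a point from camera to tool coordinates, whose origin is the TCP and whose axes are the flange's). Camera axes: x right, y down, z forward; pixel columns grow to the right and rows downward; lengths in m; the calibration is good to about 2 mm. A picture is of the moment at which its call begins: read the wrist's pose just before it. calibration takes no time and is no camera call.
A pose or a line that the arm cannot do raises ctrl.PlanningError and nothing moves.
- finish_job(): hands the job in; it is judged then, once.
The state is a dict: "t": time; "qpos": joint angles; "dq": joint speeds; "tau": joint torques, N m; "tool_pos": TCP position; "tool_rot": TCP orientation; "wrist_force": force on the tool from outside, world axes, zero at the start; "ft_torque": the same for the moment, N m; "width": opening from 0.0 (shut) to 1.0 (fully open); "grasp_force": force on a finger pad.
Only numpy, scipy, OpenCV 4.12 (cv2) and the standard library are available. Lean on these libraries where they do the work, as an engineer would, in place of code of your own. Each camera call takes 0.05 s, during which the arm holds its last target. There are 200 camera calls.

## Working session

There is one attempt and no reset: what is moved stays moved. The work goes in short steps, each a Python script; the robot and the scene stay as the last script left them, time stands still between calls to the robot, and variables do not carry over. Pictures are saved under pics/ and viewed, at most 10 in all, crops included, and the job is handed in when it is done.

```bash
ls; mkdir -p pics
python3 - <<'E'
from workcell import *
import cv2,numpy as np
s=sense();print(s['t'],s['tool_pos'],s['wrist_force'])
for n in("scene","top"):
    cv2.imwrite(f"pics/{n}0.png",read_camera(n)); c=calibration(n); print({k:(np.round(v,4).tolist()) for k,v in c.items()})
E
```

```text
pics
0.0 [ 0.24598186 -0.54666754  0.24942591] [ 0.65400181 -0.42018473 -0.07119308]
{'fx': 458.4962, 'fy': 458.4962, 'cx': 323.3943, 'cy': 235.9991, 'k1': -0.0298, 'extrinsics': [[-0.594, -0.8044, -0.0073, 0.3989], [-0.4231, 0.3201, -0.8477, 0.3157], [0.6842, -0.5005, -0.5305, 0.662], [0.0, 0.0, 0.0, 1.0]]}
{'fx': 449.1534, 'fy': 449.1534, 'cx': 318.3959, 'cy': 238.4782, 'k1': -0.0388, 'extrinsics': [[-0.027, -0.9996, 0.0112, 0.0591], [-0.9963, 0.026, -0.0815, 0.5747], [0.0812, -0.0133, -0.9966, 1.0924], [0.0, 0.0, 0.0, 1.0]]}
```

View pics/scene0.png

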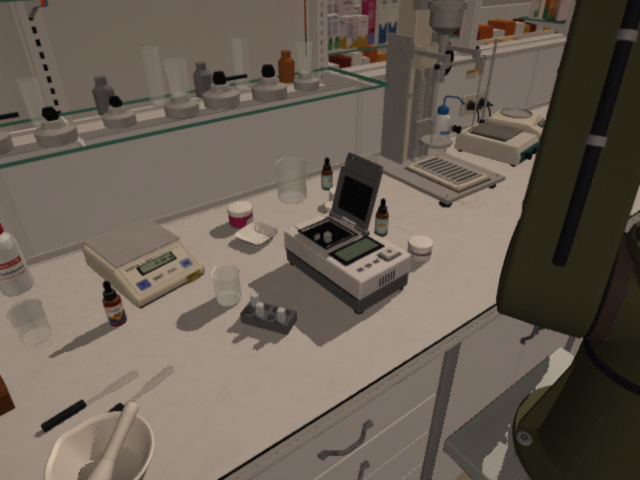

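View pics/top0.png

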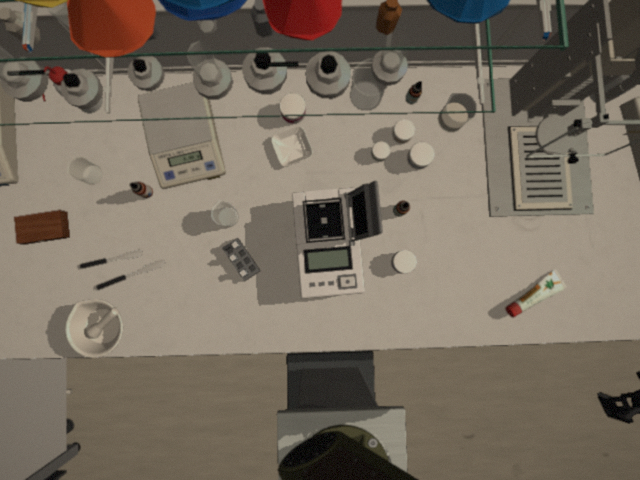

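The scene shows the photometer at about (345,255) with its cover leaning right. In the top view it spans about (293–365, 190–298), with the key at (347,282), the rack at (240,258), the beaker at (224,214), the jar at (404,262) and the dropper at (401,208). I'll enlarge both.

Run:
```python
import cv2
a=cv2.imread("pics/top0.png")[175:310,270:420]; cv2.imwrite("pics/topc.png",cv2.resize(a,None,fx=4,fy=4,interpolation=cv2.INTER_CUBIC))
a=cv2.imread("pics/scene0.png")[140:320,270:440]; cv2.imwrite("pics/scenec.png",cv2.resize(a,None,fx=3.3333,fy=3.3333,interpolation=cv2.INTER_CUBIC))
```

```text
(no output)
```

View pics/topc.png

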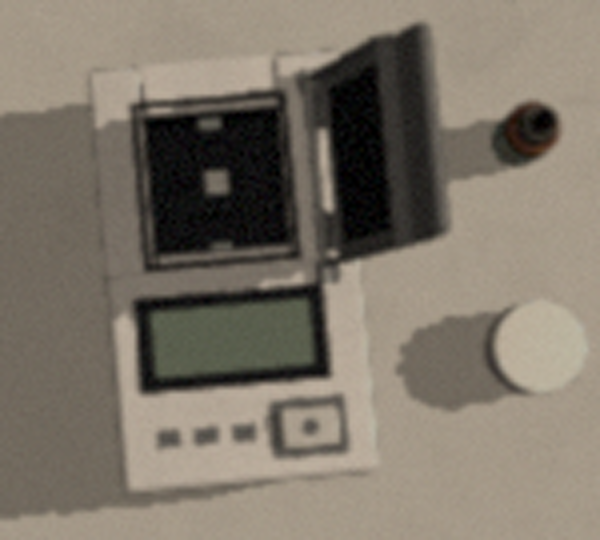

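View pics/scenec.png

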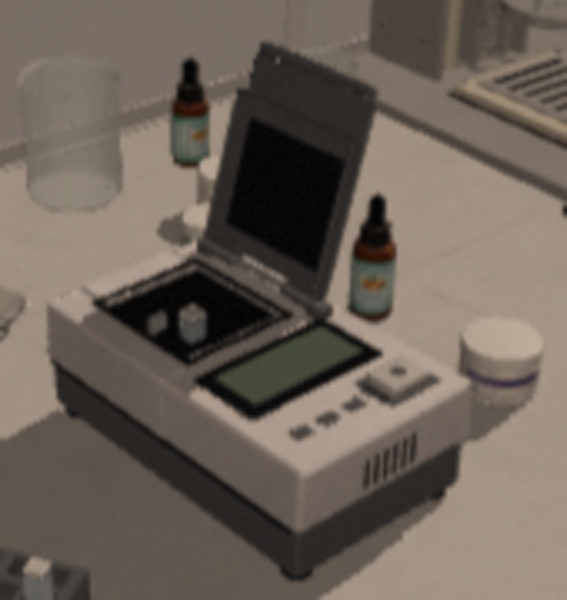

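```bash
cat > h.py <<'E'
import numpy as np, cv2
from workcell import *
from scipy.optimize import least_squares
def cam(n):
    c=calibration(n);return np.array([[c['fx'],0,c['cx']],[0,c['fy'],c['cy']],[0,0,1]]),np.array([c['k1'],0,0,0,0.]),np.array(c['extrinsics'])
def proj(n,P):
    K,d,E=cam(n); return cv2.projectPoints(np.float64(P),cv2.Rodrigues(E[:3,:3])[0],E[:3,3],K,d)[0][:,0]
def onz(n,uv,z):
    K,d,E=cam(n); r=cv2.undistortPoints(np.float64([[uv]]),K,d)[0,0]; r=E[:3,:3].T@np.r_[r,1]; o=-E[:3,:3].T@E[:3,3]
    return o+r*(z-o[2])/r[2]
E
python3 - <<'E'
from h import *
def lip(x,t): return [x,-53+145*np.cos(t)-9.5*np.sin(t),94+145*np.sin(t)+9.5*np.cos(t)]
M=[[-125,75,88],[-125,-75,88],[125,75,88],[-95,-36,96],lip(109,1.85),lip(-3,1.85)]
T=[(128,490),(378,465),(92,72),(310,427),(424,25),(446,236)]
S=[(300,474),(467,384),(50,303),(398,371),(265,46),(376,98)]
M=np.array(M)/1e3
T=(np.array(T)+.5)/4-.5+[270,175]; S=(np.array(S)+.5)/3.3333-.5+[270,140]
def W(p): 
    c,s=np.cos(p[3]),np.sin(p[3]); return M@np.array([[c,-s,0],[s,c,0],[0,0,1]]).T+p[:3]
f=lambda p:np.r_[(proj("top",W(p))-T).ravel(),(proj("scene",W(p))-S).ravel()]
r=least_squares(f,[.5,0,0,0],loss='soft_l1');print(r.x[:3],np.degrees(r.x[3]));print(f(r.x).reshape(2,-1,2).round(1).tolist())
r2=least_squares(lambda q:f([q[0],q[1],0,q[2]]),[.5,0,0]);print(r2.x)
# independent triangulation
K,d,E=cam("top");K2,d2,E2=cam("scene")
X=cv2.triangulatePoints(E[:3],E2[:3],cv2.undistortPoints(T[:,None],K,d)[:,0].T,cv2.undistortPoints(S[:,None],K2,d2)[:,0].T);print((X[:3]/X[3]).T.round(4))
print(W(r.x).round(4))
for n,uv,z in(("rack",(240,258),.03),("beak",(224,214),.071),("jar",(404.5,261.5),.042),("drop",(404,206),.102)):print(n,onz("top",uv,z).round(3))
print(sense()['tool_rot'].round(3).tolist())
E
```

```text
[ 0.56309476  0.02103343 -0.00354737] 2.959720598399282
[[[-0.9, 0.5], [0.8, 1.6], [0.1, -1.1], [0.4, -0.4], [0.5, -1.1], [-0.1, 0.3]], [[-0.3, 1.1], [2.4, -0.6], [-1.3, -0.1], [-0.2, 0.6], [-1.4, 0.2], [0.8, -0.2]]]
[0.56217728 0.02210179 0.04990603]
[[ 0.4356  0.0875  0.0853]
 [ 0.4461 -0.0584  0.0815]
 [ 0.6807  0.1019  0.0858]
 [ 0.469  -0.0189  0.095 ]
 [ 0.6739 -0.0749  0.2289]
 [ 0.5665 -0.0809  0.2265]]
[[ 0.4344  0.0895  0.0845]
 [ 0.4421 -0.0603  0.0845]
 [ 0.6841  0.1024  0.0845]
 [ 0.4701 -0.0198  0.0925]
 [ 0.6772 -0.0753  0.2272]
 [ 0.5654 -0.0811  0.2272]]
rack [0.532 0.238 0.03 ]
beak [0.637 0.268 0.071]
jar [ 0.513 -0.164  0.042]
drop [ 0.64  -0.157  0.102]
[[0.912, 0.41, -0.001], [0.41, -0.912, 0.001], [-0.0, -0.002, -1.0]]
```

```bash
cat >> h.py <<'E'
X0=np.array([.5630,.0215,0]); YAW=np.radians(2.95)
Rz=cv2.Rodrigues(np.array([0,0,YAW]))[0]
A=np.radians(45); t_=np.array([0,-np.cos(A),-np.sin(A)]); n_=np.array([0,-np.sin(A),np.cos(A)])
HF=.019  # half finger thickness + lip radius
def ori(s): return Rz@np.c_[np.cross(s*n_,t_),s*n_,t_]
def lip(th,x=.053): return np.array([x,-.053+.145*np.cos(th)-.0095*np.sin(th),.094+.145*np.sin(th)+.0095*np.cos(th)])
def tcp(P): return X0+Rz@(np.asarray(P)-t_*ctrl.tip_reach)   # P: tip, photometer frame
def push(th,gap=0,d=.015): return lip(th)+t_*d+n_*(HF+gap)
def catch(th,gap=0,d=.016): return lip(th)+t_*d-n_*(HF+gap)
E
python3 - <<'E'
from h import *
print(ctrl.tip_reach,sense()['t'])
up=push(1.38)+[0,.03,.04]; side=catch(.6)+[0,.05,.0]
W=dict(hi=push(1.85,.015)+[0,0,.1],app=push(1.85,.015),rel=push(1.38),up=up,mid=[.053,.06,.275],side=side,c=catch(.6),shut=catch(0),low=catch(0)+[0,.01,-.025])
for s in(1,-1):
    for k,P in W.items():
        q=ctrl.solve_ik(tcp(P),ori(s)); print(s,k,np.round(P,3),np.round(tcp(P),3),None if q is None else np.round(q,1))
E
```

```text
0.019 0.1
1 hi [ 0.053 -0.137  0.344] [ 0.622 -0.099  0.358] [  11.2   22.3    5.3   81.2  -44.4 -168.4]
1 app [ 0.053 -0.137  0.244] [ 0.622 -0.099  0.258] [  11.2   24.9   -4.1   69.3  -44.4 -168.4]
1 rel [ 0.053 -0.059  0.241] [ 0.618 -0.021  0.254] [  18.2   28.3    0.4   76.8  -43.  -159. ]
1 up [ 0.053 -0.029  0.281] [0.617 0.009 0.294] [  20.7   28.6    6.1   84.4  -42.3 -155.6]
1 mid [0.053 0.06  0.275] [0.612 0.098 0.288] [  27.9   34.1   13.4   92.2  -39.9 -146.7]
1 side [0.053 0.113 0.159] [0.609 0.151 0.172] [  31.8   41.4   10.4   84.8  -38.3 -142. ]
1 c [0.053 0.063 0.159] [0.612 0.101 0.172] [  28.1   38.2    5.    79.9  -39.8 -146.4]
1 shut [0.053 0.094 0.079] [0.61  0.132 0.092] [  30.4   44.2    4.3   74.9  -38.9 -143.7]
1 low [0.053 0.104 0.054] [0.61  0.142 0.067] [  31.2   46.2    4.5   73.6  -38.5 -142.8]
-1 hi [ 0.053 -0.137  0.344] [ 0.622 -0.099  0.358] [ 11.2  22.3   5.3  81.2 -44.4  11.6]
-1 app [ 0.053 -0.137  0.244] [ 0.622 -0.099  0.258] [ 11.2  24.9  -4.1  69.3 -44.4  11.6]
-1 rel [ 0.053 -0.059  0.241] [ 0.618 -0.021  0.254] [ 18.2  28.3   0.4  76.8 -43.   21. ]
-1 up [ 0.053 -0.029  0.281] [0.617 0.009 0.294] [ 20.7  28.6   6.1  84.4 -42.3  24.4]
-1 mid [0.053 0.06  0.275] [0.612 0.098 0.288] [ 27.9  34.1  13.4  92.2 -39.9  33.3]
-1 side [0.053 0.113 0.159] [0.609 0.151 0.172] [ 31.8  41.4  10.4  84.8 -38.3  38. ]
-1 c [0.053 0.063 0.159] [0.612 0.101 0.172] [ 28.1  38.2   5.   79.9 -39.8  33.6]
-1 shut [0.053 0.094 0.079] [0.61  0.132 0.092] [ 30.4  44.2   4.3  74.9 -38.9  36.3]
-1 low [0.053 0.104 0.054] [0.61  0.142 0.067] [ 31.2  46.2   4.5  73.6 -38.5  37.2]
```

```bash
cat >> h.py <<'E'
REL=1.40; TC=.6
def flight(v=.4,dz=0):
    R=ori(-1)
    for P in (push(REL)+[0,.02,.035],[.053,.075,.27],catch(TC)+[0,.045,-.005],catch(TC)):
        ctrl.move_l(tcp(np.asarray(P)+[0,0,dz]),R,speed=v); print(round(sense()['t'],2),end=' ')
    print()
E
python3 - <<'E'
from h import *
R=ori(-1)
ctrl.set_gripper(0.0); print(sense()['t'],sense()['width'])
ctrl.goto(tcp(push(1.85,.015)+[0,0,.1]),R); print(sense()['t'])
ctrl.move_l(tcp(push(REL)+[0,0,.11]),R,speed=.3);print(sense()['t'])
flight(.4,.11)
s=sense();print(s['wrist_force'],s['tool_pos']-tcp(catch(TC)+[0,0,.11]))
E
```

```text
0.8667 -0.0008303275063771192
3.0
3.4
3.65 4.09 4.54 4.81 
[-0.65559717  0.76818526  0.49120899] [ 0.00116051 -0.00281585  0.00502253]
```

```bash
sed -i 's/REL=1.40/REL=1.42/; s/\[0,.045,-.005\]/[0,.055,-.005]/' h.py
python3 - <<'E'
from h import *
R=ori(-1)
ctrl.move_l(tcp(push(1.85,.015)+[0,0,.1]),R,speed=.4)
ctrl.move_l(tcp(push(1.85,.015)),R,speed=.25)
ctrl.move_l(tcp(push(1.85,.004)),R,speed=.05); ctrl.hold(.2)
s=sense();print(s['t'],s['wrist_force'],s['tool_pos']-tcp(push(1.85,.004)))
a=read_camera("scene")[90:290,230:480]; cv2.imwrite("pics/app.png",cv2.resize(a,None,fx=3,fy=3,interpolation=cv2.INTER_CUBIC))
E
```

```text
6.6083 [ 0.51993231  0.22185854 -0.08153674] [ 9.40390088e-05 -1.14878499e-04  3.71301136e-04]
```

View pics/app.png

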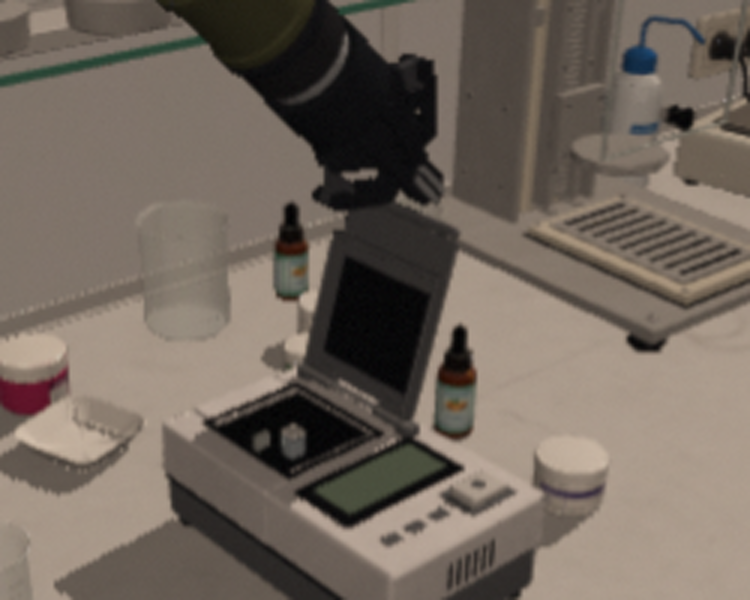

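The picture shows the tilted gripper with its fingertip hidden behind the lip (about (425,195)) and its lower knuckle at (330,190), ahead of the cover. I'll push, fly and catch now, with the catch at the lip's front part to keep the knuckle clear of the beaker.

```bash
sed -i 's/return lip(th)+t_\*d-n_/return lip(th,.020)+t_*d-n_/; s/\[.053,.075,.27\]/[.035,.075,.27]/' h.py
python3 - <<'E'
from h import *
R=ori(-1); f=lambda:sense()['wrist_force'].round(2)
print(f())
for th,v in((1.7,.06),(1.56,.06),(REL,.045)):
    ctrl.move_l(tcp(push(th)),R,speed=v); print(th,round(sense()['t'],2),f())
flight(.55)
b=sense()['wrist_force']; log=[]
for i in range(50):
    ctrl.hold(.04); s=sense(); g=s['wrist_force']-b; log.append((round(s['t'],2),*g.round(1)))
    if i>25 and 0: break
for l in log[::2]: print(*l)
a=read_camera("scene")[90:330,200:500]; cv2.imwrite("pics/caught.png",cv2.resize(a,None,fx=2.5,fy=2.5,interpolation=cv2.INTER_CUBIC))
E
```

```text
[-0.75 -0.08  0.66]
1.7 7.21 [-3.78 -3.69  7.33]
1.56 7.7 [-7.68 -2.86 14.16]
1.42 8.3 [-9.73 -1.57 21.25]
8.55 8.94 9.34 9.6 
9.64 0.7 -0.1 -0.1
9.72 0.7 0.5 -0.7
9.81 -0.2 -0.3 0.4
9.89 0.7 0.4 -0.1
9.97 0.3 0.1 0.4
10.06 -0.3 -0.4 -0.1
10.14 1.1 -0.9 0.0
10.22 0.6 -0.5 -0.3
10.31 0.7 -0.6 -0.5
10.39 0.4 -1.2 -0.1
10.47 -0.3 -1.3 -0.7
10.56 0.9 -0.7 -0.2
10.64 0.4 -0.1 -0.4
10.72 1.0 -1.4 -0.2
10.81 0.8 -0.5 -0.3
10.89 -0.1 -1.0 -0.7
10.97 0.2 -0.2 1.0
11.06 0.3 0.1 0.2
11.14 -0.5 -0.1 -0.0
11.22 0.3 0.6 -0.2
11.31 0.2 0.8 0.9
11.39 0.5 0.2 -0.9
11.47 0.0 -0.5 -0.7
11.56 0.0 -0.9 -0.3
11.64 0.6 -0.5 0.1
```

View pics/caught.png

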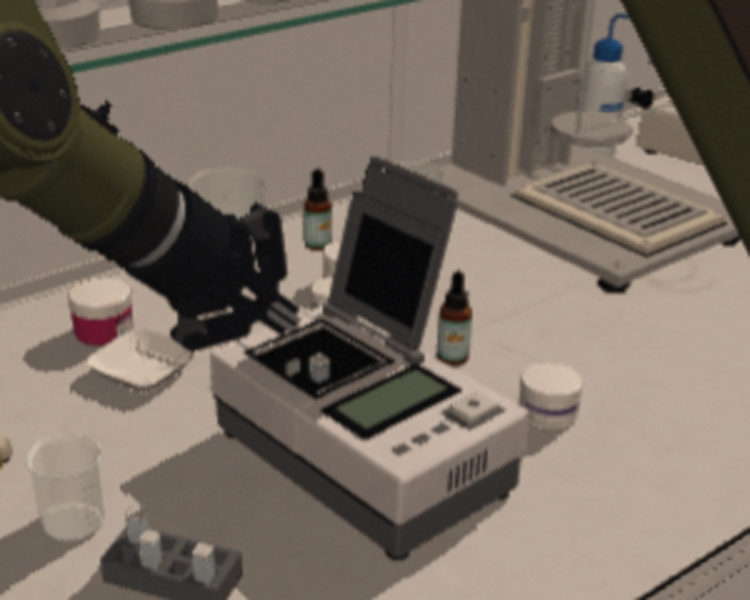

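The cover is still leaning open: its lip runs from (372,160) to (455,195) in the crop. The push was blocked with 21 N upward, so I'll check the finger geometry in the pictures I already have.

Run:
```python
from h import *
s=sense();print(s['t'],s['width'])
def w(P): return X0+Rz@np.asarray(P)
def pr(name,P,off,k): 
    a=cv2.imread(f"pics/{name}.png"); uv=(proj("scene",[w(p) for p in P])-off)*k
    print(name,uv.round(0).tolist())
    for i,p in enumerate(uv): cv2.circle(a,tuple(int(v) for v in p),3,[(0,0,255),(0,255,0),(255,0,0),(0,255,255),(255,0,255)][i%5],-1)
    return a
P=push(1.85,.004); g=lambda P:[P,P+n_*.0145,P-n_*.0145,P-t_*.05-n_*.05,P-t_*.073]
a=pr("app",g(P)+[lip(1.85),lip(1.85,.109),lip(1.85,-.003)],[230,90],3)
P=catch(.6); b=pr("caught",g(P)+[lip(1.85)],[200,90],2.5)
o=np.hstack([cv2.resize(a[130:300,270:500],None,fx=1.74,fy=1.74)[:290],cv2.resize(b[180:370,150:360],None,fx=1.9,fy=1.9)[:290]]);print(o.shape)
cv2.imwrite("pics/chk.png",o)
```

```text
11.7333 0.001962796007350899
app [[431.0, 192.0], [442.0, 176.0], [420.0, 209.0], [360.0, 217.0], [382.0, 141.0], [404.0, 209.0], [353.0, 187.0], [460.0, 232.0]]
caught [[289.0, 320.0], [299.0, 305.0], [279.0, 335.0], [218.0, 349.0], [235.0, 283.0], [412.0, 174.0]]
(290, 799, 3)
```

View pics/chk.png

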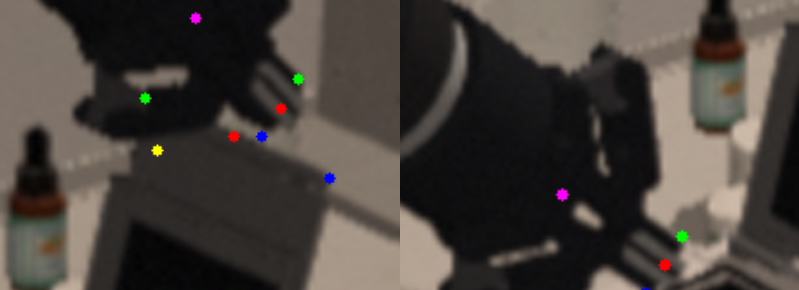

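The fingers flare out to wide knuckles about 25–45 mm behind the tip (seen at (145,98) and (625,130)). At 45° tilt the lower knuckle jammed on the lip. I'll push with the tool vertical, using only the last 10 mm of the tip, and tilt during the flight. First a rehearsal 110 mm higher.

```bash
cat >> h.py <<'E'
def frame(deg):
    a=np.radians(deg); t=np.array([0,-np.cos(a),-np.sin(a)]); n=np.array([0,-np.sin(a),np.cos(a)])
    return t,n,Rz@np.c_[np.cross(-n,t),-n,t]
def go(P,deg,v,dz=0):
    t,n,R=frame(deg); ctrl.move_l(X0+Rz@(np.asarray(P)-t*ctrl.tip_reach+[0,0,dz]),R,speed=v)
def vpush(th,gap=0,d=.010): return lip(th)+np.array([0,-HF-gap,-d])
TC=.5
def C(th,gap=0): return catch(th,gap,d=.012)
def flight(v,dz=0):
    for P,a in ((vpush(REL)+[-.01,.05,.055],72),([.030,.09,.262],45),(C(TC)+[0,.05,-.005],45),(C(TC),45)):
        go(P,a,v,dz); print(round(sense()['t'],2),end=' ')
    print()
E
python3 - <<'E'
from h import *
T=lambda:print(round(sense()['t'],2),end=' ')
go(catch(.6)+[0,0,.14],45,.35);T()
go(vpush(REL),90,.35,.11);T()
flight(.55,.11)
print(ctrl.solve_ik(X0+Rz@(vpush(REL)+[0,0,.019]),frame(90)[2]).round(1))
E
```

```text
12.28 13.22 13.68 14.31 14.7 14.95 
[-3.3 20.2  0.1 69.9  0.  -6.2]
```

```bash
cat >> h.py <<'E'
AP,AC=75,50
TC=.38
_tp,_np,_=frame(AP); _tc,_nc,_=frame(AC)
def vpush(th,gap=0,d=.010): return lip(th)+_tp*d+_np*(HF+gap)
def C(th,gap=0,d=.012): return lip(th,.02)+_tc*d-_nc*(HF+gap)
def pose(P,deg,dz=0):
    t,n,R=frame(deg); return X0+Rz@(np.asarray(P)-t*ctrl.tip_reach+[0,0,dz]),R
def flight(v,dz=0,j=False):
    go(vpush(REL)+[0,.02,.035],AP-2,v,dz); print(round(sense()['t'],2),end=' ')
    if j: ctrl.goto(*pose([.025,.11,.235],AC,dz))
    else: go([.025,.11,.235],AC,v,dz)
    print(round(sense()['t'],2),end=' ')
    for P in (C(TC)+[0,.04,-.005],C(TC)):
        go(P,AC,v,dz); print(round(sense()['t'],2),end=' ')
    print()
E
python3 - <<'E'
from h import *
T=lambda:print(round(sense()['t'],2))
for v,j in((.8,False),(.8,True)):
    go([.03,.06,.27],AC,.5,.11); ctrl.goto(*pose(vpush(REL),AP,.11));T()
    flight(v,.11,j)
E
```

```text
15.94
16.19 16.82 17.18 17.43 
18.45
18.7 19.4 19.76 20.01
```

```bash
cat >> h.py <<'E'
REL=1.40; TC=.5
def flight(v,dz=0):
    for P,a in ((vpush(REL)+[0,.025,.045],AP-2),(C(TC)+[0,.045,-.005],AC),(C(TC),AC)):
        go(P,a,v,dz); print(round(sense()['t'],2),end=' ')
    print()
E
python3 - <<'E'
from h import *
import sys
go([.03,.06,.30],AC,.5,.11)
ctrl.goto(*pose(vpush(1.85,.02)+[0,0,.06],AP))
go(vpush(1.85,.02),AP,.25); ctrl.hold(.15)
b=sense()['wrist_force']; ok=True
for th in(1.85,1.75,1.65,1.56,REL):
    go(vpush(th),AP,.05); s=sense(); g=s['wrist_force']-b; print(th,round(s['t'],2),g.round(1))
    if np.linalg.norm(g)>8: ok=False;break
if ok:
    flight(.8); b=sense()['wrist_force']; log=[]
    for i in range(40):
        ctrl.hold(.04); s=sense(); log.append([s['t'],*(s['wrist_force']-b)])
    L=np.array(log); print(L[:,0][[0,-1]]); print(L[:,1:].reshape(10,4,3).mean(1).round(2).tolist(), np.abs(L[:,1:]).max(0))
a=read_camera("scene")[90:330,200:500]; cv2.imwrite("pics/c2.png",cv2.resize(a,None,fx=2.5,fy=2.5,interpolation=cv2.INTER_CUBIC))
E
```

```text
1.85 22.54 [ 0.9 -1.2 -0.7]
1.75 22.98 [ 0.2 -1.7  1. ]
1.65 23.43 [ 0.8 -0.6 -0.2]
1.56 23.83 [ 0.2  0.1 -0.5]
1.4 24.45 [0.3 0.  0.2]
24.7 25.34 25.59 
[25.6333 27.2583]
[[0.48, -0.79, -1.47], [0.95, -0.45, -1.24], [0.68, 0.11, -2.67], [0.83, -0.08, -2.34], [1.01, 0.44, -1.65], [0.71, 0.92, -1.0], [0.66, 0.77, -1.53], [0.94, 0.73, -1.09], [0.77, 0.31, -1.4], [0.49, 1.06, -1.53]] [1.43703861 4.35903828 5.62445379]
```

View pics/c2.png

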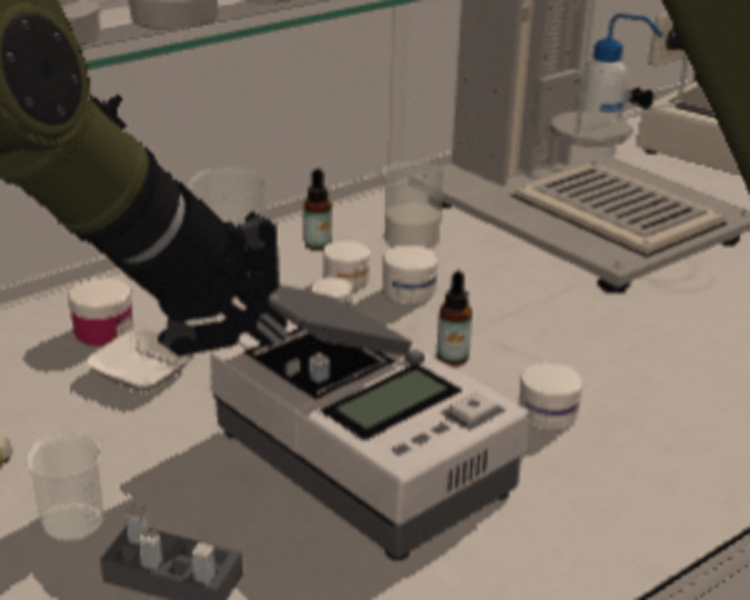

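The cover is caught at about 0.5 rad, with its lip resting on the finger near (285,300), and the cuvette is still standing. Now I'll lower it.

Run:
```python
from h import *
for th in(.4,.3,.2,.1,.05,0):
    go(C(th),AC,.05 if th>.15 else .025); s=sense(); print(th,round(s['t'],2),s['wrist_force'].round(1))
for dz in(-.004,-.009):
    go(C(0)+[0,.003,dz],AC,.02); s=sense(); print(dz,round(s['t'],2),s['wrist_force'].round(1))
go(C(0)+[0,.003,-.009]-_tc*.07,AC,.25); ctrl.hold(.1); s=sense(); print(round(s['t'],2),s['wrist_force'].round(1))
a=read_camera("scene")[130:310,250:450]; cv2.imwrite("pics/shut.png",cv2.resize(a,None,fx=3.3,fy=3.3,interpolation=cv2.INTER_CUBIC))
```

```text
0.4 27.75 [-0.1 -0.3 -0.8]
0.3 28.19 [ 0.6  0.6 -1.1]
0.2 28.63 [ 0.1  1.4 -1.2]
0.1 29.37 [ 0.6  1.3 -1.9]
0.05 29.81 [ 0.4  1.  -0.6]
0 30.25 [-0.3  0.1 -1.6]
-0.004 30.65 [0.3 0.2 0.4]
-0.009 31.05 [-0.8  0.1 -0.4]Traceback (most recent call last):
  File "<stdin>", line 6, in <module>
NameError: name '_tc' is not defined
```

Run:
```python
from h import *
tc=frame(AC)[0]
P=C(0)+[0,.003,-.009]-tc*.07
go(P,AC,.25); go(P+[0,.0,.1],AC,.35)
a=read_camera("scene")[130:310,250:450]; cv2.imwrite("pics/shut.png",cv2.resize(a,None,fx=3.3,fy=3.3,interpolation=cv2.INTER_CUBIC))
K=np.array([-.095,-.036,0])
ctrl.goto(*pose(K+[0,0,.15],90)); go(K+[0,0,.103],90,.15); ctrl.hold(.15)
b=sense()['wrist_force']
for z in np.arange(.098,.0885,-.001):
    go(K+[0,0,z],90,.02); ctrl.hold(.05); s=sense(); g=np.mean([s['wrist_force'][2]-b[2]]+[(ctrl.hold(.02),sense()['wrist_force'][2]-b[2])[1] for _ in range(3)]); print(round(z,4),round(g,2))
    if g>7: break
ctrl.hold(.2)
go(K+[0,0,.103],90,.05); go(K+[0,0,.17],90,.3); s=sense(); print(round(s['t'],2),s['wrist_force'].round(1))
```

```text
0.098 -0.07
0.097 0.13
0.096 0.27
0.095 0.95
0.094 1.64
0.093 2.65
0.092 2.99
0.091 11.59
37.44 [ 0.   0.7 -1. ]
```

View pics/shut.png

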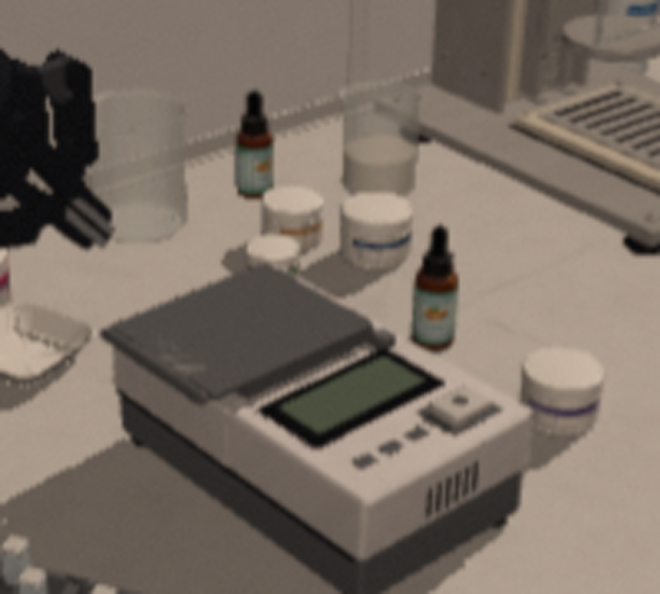

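The cover lies level and shut (plate about (240,330)). The key went down along its spring, reached its stop at 4 mm (force jumped from 3 to 11.6 N), and has been released.

```bash
python3 -c "
from workcell import *
print(finish_job())"
```

```text
the job is handed in; nothing more can be done
None
```

Job handed in at about 37 s: the cover was tipped past its balance, caught on the outside of the finger at about 0.5 rad and lowered shut, then the key was pressed to its stop and released. A first push attempt jammed the gripper's knuckle on the cover's lip (about 21 N upward) and left the cover open, so I repeated it with the tool closer to vertical.

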